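# Snap the tube rotor onto the mini-centrifuge

## Robot

A 6-joint arm with a two-finger parallel gripper is mounted at the origin on the work surface. World frame = base frame: x ahead of the robot, y to its left, z up, the work surface at z = 0. Lengths are in mm, angles in rad, forces in N, time in s.
With the tool pointing down it reaches from about 300 to 875 mm from the base axis. Payload 6.4 kg.
Tool frame: the origin (TCP) lies on the centre line of the jaws, within the pads' length; the fingertips stand 25 mm ahead of it and the grasp point (between the pads) lies 6 mm ahead of it (env.tips_ahead is the distance from the TCP to the fingertips, in mm); z points along the fingers, y is the line along which they close (so a half turn about z gives the same grasp; the last joint's range is limited). The gripper opens to 85 mm and grips with 20 to 120 N. Pads are 22 mm wide; open, the fingers measure 114 mm over their backs; the gripper's body (76 mm by 85 mm) begins 54 mm behind the grasp point. The pads swing forward as they close: fully open they stand 13 mm farther back than shut.
Start: joints at [-1.417, 0.181, 1.607, -0, 1.354, -0.206], TCP at [202.467, -538.19, 256.288] pointing down, gripper open.
Joint ranges: [-2.99, 2.99], [-0.89, 2.07], [0.3, 2.58], [-1.14, 4.28], [0, 2.63], [-3.12, 3.12]. Speed limits (rad/s): [2.57, 2.57, 3.01, 3.14, 3.14, 3.14].

## Interface

Orientations are given as [roll, pitch, yaw] about the fixed x, y, z axes, in that order (R = Rz(yaw) Ry(pitch) Rx(roll)).
In Python, from cell import readout, camera, camera_info, order, env gives the robot as it stands. The module is installed in compiled form; this text tells all that it offers.
- The arm moves only by the shell command python3 -m jog 'ROWS'. ROWS is a JSON object of lists of equal length, an entry for each row: "rot": the turn, a rotation vector about the tool's x, y, z in rad, a list of three; "xyz": the shift along the tool's x, y, z in cm, a list of three; "jaw": the opening, from -1 (shut) to 1 (fully open), so that 0 is half open. In form: {"rot": [[wx, wy, wz], ...], "xyz": [[dx, dy, dz], ...], "jaw": [jaw, ...]}. A call has 1 to 12 rows; each row shifts and turns the commanded pose from where the row before left it, along the tool's axes as they then stand; what a row does not reach is not made up. A row lasts 1/12 s, in which the tool goes at most 41.7 mm and 7.16 degrees, less where a joint would pass 70% of its speed; a pose out of reach is approached as far as the arm can. A call with a gripper value outside its range is refused whole. The fingers move at their own pace and stop on an object; the grip force is fixed at half the most. Time passes only in rows, so rows that do not move let the fingers close. It gives the time, the measured TCP pose, the force, the opening and the grip force at its end, in the units of the state.
- readout.state(): the state, without advancing time (a new reading comes with each control period).
- camera(name): name is "side" or "top" or "wrist"; returns the picture (384x512x3 uint8, blue, green, red); there is no depth.
- camera_info(name): a dict with "fx", "fy", "cx", "cy" (pixels), "world_from_camera" (4x4, takes a point from camera to world coordinates). Camera axes: x right, y up, looking along -z (the intrinsics and any distortion apply to the point x, -y, -z); pixel columns grow to the right and rows downward; lengths in mm; the calibration is good to about 2 mm. The wrist camera is an equidistant fisheye: a pixel r from the principal point sees the ray r / f radians off the axis. A picture is of the moment at which its call begins: read the wrist's pose just before it. camera_info takes no time and is no camera call; for the wrist camera it gives the pose at the moment of the call.
- order.hand_in(): hands the job in; it is judged then, once.
The state is a dict: "time_s": time; "joint_positions": joint angles; "joint_velocities": joint speeds; "joint_torque": joint torques, N m; "ee_pos": TCP position; "tcp_rot": TCP orientation; "force": force on the tool from outside, world axes, zero at the start; "torque": the same for the moment, N m; "finger_gap": finger opening in mm; "finger_force": force on a finger pad.
Only numpy, scipy, OpenCV 4.12 (cv2) and the standard library are available. Lean on these libraries where they do the work, as an engineer would, in place of code of your own. Each camera call takes 0.05 s, during which the arm holds its last target. There are 200 camera calls.

## Task

Fit the mini-centrifuge for tubes: pick up the round rotor with the six tube sockets by its hub, set it level on the drive in the open bowl and press it straight down until it snaps on and sits fully home, never so hard that the soft-mounted drive bottoms out. Keep pressing it down firmly and finish while still holding it pressed. Leave the oblong strip rotor, the tube rack and the dish where they are.

Things in the scene. Friction and masses are not known exactly. Their poses are not given: they have to be found in the camera images.
- rotor_hub (a point): loose round rotor to fit, upright on the bench: grey plastic disc 94 mm wide with six slanting tube sockets, about 0.09 kg; in its middle an upright ribbed hub 30 mm thick to grip. Above the rotor's underside: disc top 20 mm, disc rim 23 mm, hub top 54 mm. The point is on the axis inside the hub, 45 mm above the underside, 9 mm below the hub's top. z: rotor axis, up; its yaw does not matter.
- rotor_bore (a point): the same rotor: centre of its flat underside, at the mouth of the bore (16 mm wide inside the snap bead that lies 2 mm up). z: rotor axis, up. Fully home, this point meets drive_seat.
- drive_seat (a point): centre of the drive flange's top (steel, 32 mm wide) in the bowl, 36 mm above the bench; the rotor's underside rests on it when home. From it rises a 16 mm nose: pin with four sprung barbs, 12 mm wide at its top, 20 mm low down. The bead meets the barbs 8 mm above the seat, the push grows to 12 to 16 N, drops suddenly some 3 mm above the seat and the rotor jumps home. Sinks with the drive. z up.
- drive (a joint): how far the drive, its motor hung in rubber mounts, is pushed down: 0 to 0.008 m, about 1 mm for each 4 N of push (so some 3 to 4 mm just before the snap); it springs back by itself.
- centrifuge: the mini-centrifuge, fixed: round white plastic housing 154 mm wide, 62 mm high, with an open bowl 118 mm wide in its top and the drive in the middle. Origin on the bench under the drive's axis. Its control panel (at -x, to 85 mm from the axis) faces away from the lid hinge (at +x, 78 mm from the axis, 66 mm up).
- lid (a joint): the clear domed lid, hinged on the housing's +x side and standing open, past upright: 0 is shut, 2.0 rad fully open. Open, it leans away from the bowl and reaches some 215 mm above the bench.
- strip_hub (a point): bystander: the oblong rotor for strips of tubes, 60 by 96 mm, with two straight rows of small holes, the same hub as the round rotor; loose. The point lies in its hub, 45 mm above the bench. Leave it alone.
- tube_rack: bystander: white rack of small tubes, 66 by 118 mm, 41 mm high with the tubes; loose. Origin under its centre.
- petri_dish: bystander: clear covered dish, 62 mm across and 15 mm high; loose. Origin under its centre.
Things that resemble listed ones, but are neither listed nor needed, are in the scene too. What is shaped like the part that bears rotor_hub but orange is not meant.

How it is judged (in metres and radians):
On the way, in this order (a step that is already met when the one before it is completed fails the run):
1. the round rotor is lifted clear of the bench (height (world z) of rotor_bore above 0.06 m), for 0.1 s.
2. the rotor has snapped on and sits fully home on the drive (z of rotor_bore in the frame of drive_seat below 0.0018 m and horizontal distance between rotor_bore and drive_seat below 0.003 m and angle between rotor_bore's own z axis and vertical below 0.08 rad), for 0.2 s.
At the end, for the whole second after the job is handed in: The round rotor sits upright on the drive, its underside within 1.8 mm of the drive flange and within 3 mm of centre, the robot's fingers are still on it, and the drive is still pushed down by more than 1.25 mm (about 5 N) (all of step 2 and z of rotor_bore in the frame of drive_seat above -0.0018 m and value of joint drive above 0.00125 m and contact force between the fingers and rotor above 2 N); the arm keeps its last pose, push and grip.
It fails at once if the strip rotor is moved by more than 20 mm (distance of strip_hub from where it was at the start of the episode above 0.02 m).
It fails at once if the tube rack is moved by more than 20 mm (distance of tube_rack from where it was at the start of the episode above 0.02 m).
It fails at once if the dish is moved by more than 20 mm (distance of petri_dish from where it was at the start of the episode above 0.02 m).
It fails at once if the drive is pushed down onto its stop (more than 7.8 mm, some 30 N) (value of joint drive above 0.0078 m).
It also fails if it takes over 45 s, if anything falls off the work surface, if the arm or the gripper's body presses on something with over 40 N, if the wrist force passes 120 N, or if a joint passes its speed limit or range.

## Working session

There is one attempt and no reset: what is moved stays moved. The work goes in short steps, Python scripts to look and compute and a shell command to move; the robot and the scene stay as the last step left them, time stands still between calls to the robot, and variables do not carry over. Pictures are saved under pics/ and viewed, at most 10 in all, crops included, and the job is handed in when it is done.

```bash
mkdir -p pics
cat > h.py <<'E'
import numpy as np, cv2
from cell import readout, camera, camera_info, order, env
def ray(name,u,v,info=None):
    i=info or camera_info(name); M=np.array(i["world_from_camera"])
    a=(u-i["cx"])/i["fx"]; b=(v-i["cy"])/i["fy"]
    if name=="wrist":
        r=np.hypot(a,b); s=np.sin(r)/r if r>1e-9 else 1; d=np.array([a*s,-b*s,-np.cos(r)])
    else: d=np.array([a,-b,-1])
    return M[:3,3], M[:3,:3]@d
def at(name,u,v,z,info=None):
    o,d=ray(name,u,v,info); return o+d*(z-o[2])/d[2]
def proj(name,p,info=None):
    i=info or camera_info(name); M=np.array(i["world_from_camera"])
    c=M[:3,:3].T@(np.array(p)-M[:3,3]); x,y,z=c[0],-c[1],-c[2]
    if name=="wrist":
        r=np.hypot(x,y); t=np.arctan2(r,z); x,y,z=x/r*t,y/r*t,1
    return i["fx"]*x/z+i["cx"], i["fy"]*y/z+i["cy"]
E
python3 - <<'E'
from h import *
for n in ("top","side"):
    cv2.imwrite(f"pics/{n}0.png",cv2.resize(camera(n),(768,576)))
    i=camera_info(n); print(n,i)
s=readout.state(); print(s["ee_pos"],s["tcp_rot"],s["force"],s["finger_gap"])
E
```

```text
top {'fx': 431.78205433972386, 'fy': 431.78205433972386, 'cx': 251.77507683965595, 'cy': 190.33182592290842, 'world_from_camera': array([[-1.11867086e-02,  9.89995919e-01, -1.40651833e-01,
         3.88905980e+02],
       [-9.99892809e-01, -1.24037730e-02, -7.77931664e-03,
         1.31818342e+01],
       [-9.44610513e-03,  1.40549731e-01,  9.90028557e-01,
         1.18846625e+03],
       [ 0.00000000e+00,  0.00000000e+00,  0.00000000e+00,
         1.00000000e+00]])}
side {'fx': 420.80840557583366, 'fy': 420.80840557583366, 'cx': 262.88455471961214, 'cy': 191.88496185320568, 'world_from_camera': array([[-9.31386564e-01,  2.59193587e-01, -2.55612506e-01,
         3.22886439e+02],
       [-3.63910412e-01, -6.81057307e-01,  6.35397636e-01,
         5.53251077e+02],
       [-9.39577305e-03,  6.84820873e-01,  7.28650870e-01,
         6.72589742e+02],
       [ 0.00000000e+00,  0.00000000e+00,  0.00000000e+00,
         1.00000000e+00]])}
[ 202.38374964 -537.72368675  255.48148265] [-3.14004381e+00 -3.19699675e-04  3.59813183e-01] [ 0.66758338  0.78702783 -1.27460261] 85.06172206725542
```

View pics/top0.png

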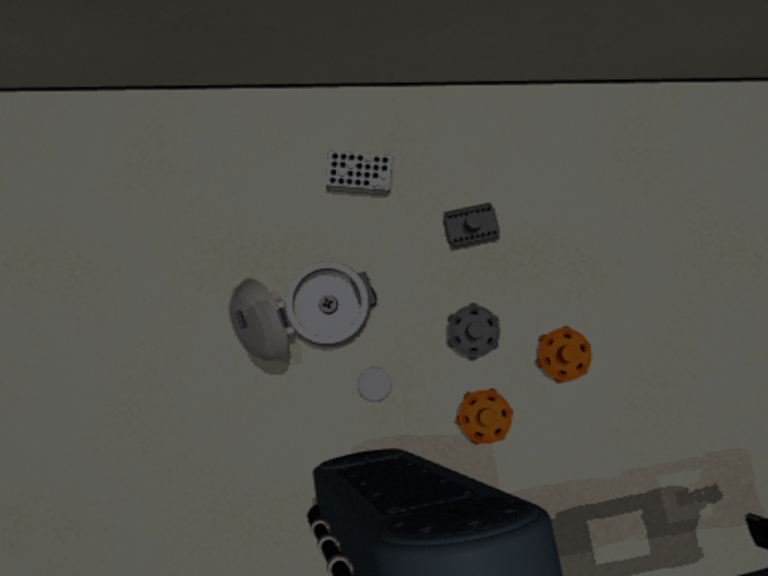

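View pics/side0.png

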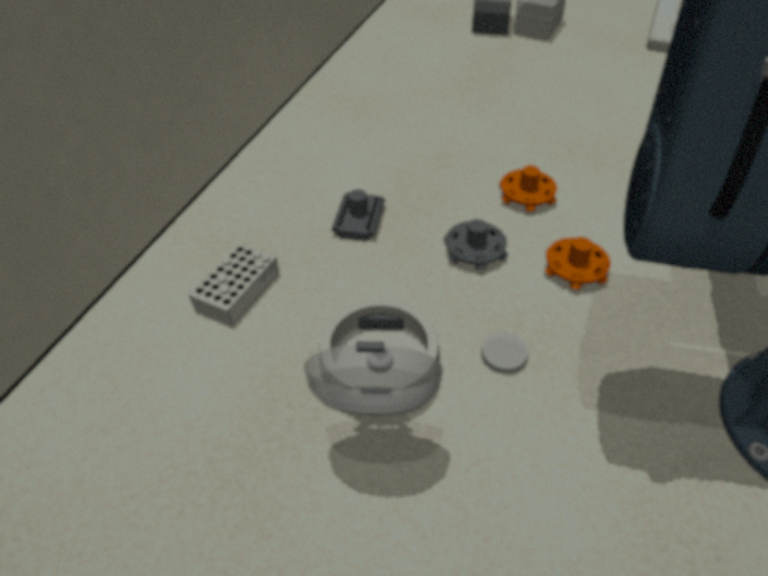

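Top view (768 wide): the grey round rotor is at (473,331) with its hub at (483,328). The orange round rotors are at (565,354) and (485,416), the oblong strip rotor at (471,225), the drive at (328,304), the dish at (374,384), the rack at (360,173) and the lid to the left at (258,322). Only the part at (473,331) is grey, round and has six sockets, so that's the one. I'll confirm it in an enlarged crop.

Run:
```python
from h import *
im=camera("top"); c=im[165:245,180:340]
cv2.imwrite("pics/crop1.png",cv2.resize(c,(800,400),interpolation=cv2.INTER_CUBIC)*1)
print("disc@20",at("top",473/1.5,331/1.5,15),"hub top",at("top",484/1.5,328/1.5,54))
print("side hub",at("side",479/1.5,226/1.5,54))
print("drive",at("top",328/1.5,304/1.5,48),"rim",at("top",328/1.5,304/1.5,62), "side drive",at("side",379/1.5,360/1.5,48))
```

```text
disc@20 [ 470.30146496 -149.17237951   15.        ] hub top [ 472.61756903 -163.16874278   54.        ]
side hub [ 468.53058366 -147.54952063   54.        ]
drive [518.90731861 110.54836149  48.        ] rim [517.31146364 109.35312105  62.        ] side drive [515.35353826 128.43973047  48.        ]
```

View pics/crop1.png

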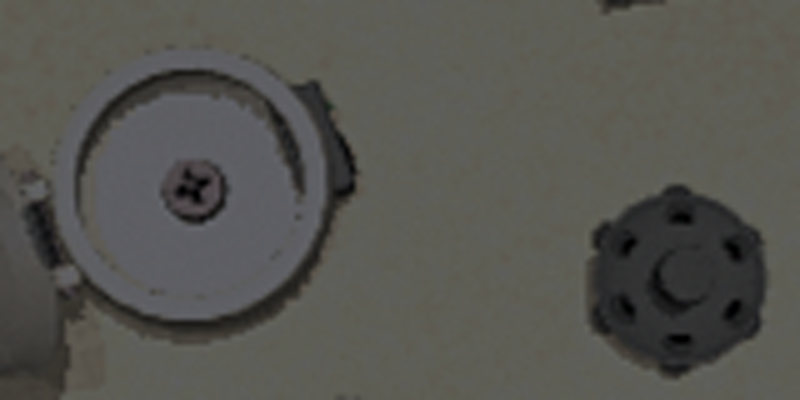

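The crop confirms a grey disc with six sockets and an upright hub, hub top at crop (687,274). The drive flange is at (195,191), with the lid at left and the control panel at upper right. I'll compute the positions and the move over the rotor.

Run:
```python
from h import *
from scipy.spatial.transform import Rotation as R
f=lambda u,v,z: at("top",180+u/5,165+v/5,z)
print("disc",f(683,280,20),"hub",f(687,274,54),"flange",f(195,191,36),"nose",f(193,186,52),"rim",f(192,186,62))
print("panel",f(330,140,50),"hinge",f(40,215,60))
t=np.array(f(687,274,54)); s=readout.state()
Rm=R.from_euler("xyz",s["tcp_rot"]).as_matrix()
print(Rm.round(3)); d=np.array([t[0],t[1],200])-s["ee_pos"]; print("tool shift cm",Rm.T@d/10)
i=camera_info("wrist"); M=np.array(i["world_from_camera"]); print(M.round(2), i["fx"],i["cx"],i["cy"])
```

```text
disc [ 469.01358288 -151.86997303   20.        ] hub [ 469.80616393 -149.26557458   54.        ] flange [518.8227616  110.67728843  36.        ] nose [519.697704   110.38316411  52.        ] rim [518.55328903 110.05360583  62.        ]
panel [543.66730623  37.57605858  50.        ] hinge [504.42610753 190.18611478  60.        ]
[[ 0.936  0.352 -0.   ]
 [ 0.352 -0.936  0.001]
 [ 0.    -0.001 -1.   ]]
tool shift cm [ 38.70495528 -26.94156772   5.6054256 ]
[[ 3.5000e-01  9.0000e-01  2.5000e-01  2.6622e+02]
 [-9.4000e-01  3.4000e-01  9.0000e-02 -5.1390e+02]
 [-0.0000e+00 -2.7000e-01  9.6000e-01  3.7346e+02]
 [ 0.0000e+00  0.0000e+00  0.0000e+00  1.0000e+00]] 297.3186396354542 255.54133690903154 196.7040461910411
```

Both estimates agree with the given sizes: rotor axis at about (469.5,-150), drive at about (519,110.5). Next I move above the rotor.

```bash
python3 -m jog '{"rot":[[0,0,0],[0,0,0],[0,0,0],[0,0,0],[0,0,0],[0,0,0],[0,0,0],[0,0,0],[0,0,0],[0,0,0],[0,0,0],[0,0,0]],"xyz":[[3.22,-2.24,0.4],[3.22,-2.24,0.4],[3.22,-2.24,0.4],[3.22,-2.24,0.4],[3.22,-2.24,0.4],[3.22,-2.24,0.4],[3.22,-2.24,0.4],[3.22,-2.24,0.4],[3.22,-2.24,0.4],[3.22,-2.24,0.4],[3.22,-2.24,0.4],[3.22,-2.24,0.4]],"jaw":[1,1,1,1,1,1,1,1,0.3,0.3,0.3,0.3]}'
python3 -m jog '{"rot":[[0,0,0],[0,0,0]],"xyz":[[0,0,0],[0,0,0]],"jaw":[0.3,0.3]}'
python3 - <<'E'
from h import *
s=readout.state(); i=camera_info("wrist"); im=camera("wrist")
cv2.imwrite("pics/w1.png",cv2.resize(im,(768,576)))
print(s["ee_pos"],s["tcp_rot"],s["finger_gap"],s["joint_positions"])
for p in ([469.8,-149.3,54],[469,-151,20]): print(np.array(proj("wrist",p,i))*1.5)
np.save("wi.npy",i,allow_pickle=True)
E
```

```text
time_s: 1.15
ee_pos: [470.1, -148.6, 208.1]
tcp_rot: [3.141, -0.0, 0.36]
force: [0.6, -0.8, 0.4]
finger_gap: 55.4
finger_force: 0.0
time_s: 1.32
ee_pos: [469.9, -148.4, 207.7]
tcp_rot: [-3.141, 0.001, 0.364]
force: [0.1, 0.2, 1.1]
finger_gap: 55.5
finger_force: 0.0
[ 469.92203402 -148.40646089  207.74146917] [-3.14069650e+00  8.05828177e-04  3.64442077e-01] 55.45135626592822 [-5.47223778e-01  4.75878381e-02  1.85725599e+00 -9.33185319e-05
  1.23795077e+00  6.59161376e-01]
[384.87686522 285.25027233]
[386.60839926 275.24975023]
```

View pics/w1.png

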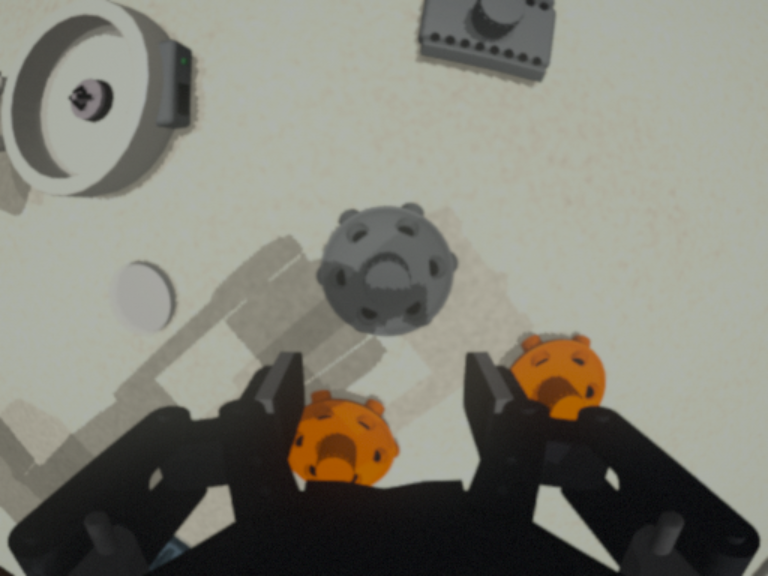

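The rotor is centred at (387,270) with its hub top at about (387,278), a few pixels from the prediction. The orange rotors sit clear of the finger paths.

Run:
```python
from h import *
from scipy.spatial.transform import Rotation as R
i=np.load("wi.npy",allow_pickle=True).item(); s=readout.state()
Rm=R.from_euler("xyz",s["tcp_rot"]).as_matrix()
for u,v,z in((387,278,54),(387.5,270,20)):
    p=at("wrist",u/1.5,v/1.5,z,i); print(p, Rm.T@(p-s["ee_pos"])/10)
o=at("wrist",91/1.5,100/1.5,36,i); print("flange",o)
```

```text
[ 474.64346921 -148.87068239   54.        ] [ 0.52632707  0.10066757 15.39531301]
[ 472.74869003 -150.23283709   20.        ] [ 0.30363291  0.16202552 18.79547463]
flange [522.09018618 104.71813213  36.        ]
```

```bash
python3 -m jog '{"rot":[[0,0,0],[0,0,0],[0,0,0],[0,0,0],[0,0,0],[0,0,0],[0,0,0],[0,0,0]],"xyz":[[0.25,0.13,2],[0,0,2.5],[0,0,2.5],[0,0,2.5],[0,0,2.5],[0,0,2],[0,0,1],[0,0,0.4]],"jaw":[0.3,0.3,0.3,0.3,0.3,0.3,0.3,0.3]}'
python3 -m jog '{"rot":[[0,0,0],[0,0,0],[0,0,0],[0,0,0],[0,0,0],[0,0,0],[0,0,0],[0,0,0]],"xyz":[[0,0,0],[0,0,0],[0,0,0],[0,0,0],[0,0,0],[0,0,0],[0,0,0],[0,0,0]],"jaw":[0.1,-0.1,-0.3,-0.6,-1,-1,-1,-1]}'
```

```text
time_s: 2.03
ee_pos: [470.7, -151.6, 52.7]
tcp_rot: [-3.139, 0.002, 0.358]
force: [-0.2, -0.2, -0.5]
finger_gap: 55.2
finger_force: 0.0
time_s: 2.7
ee_pos: [473.3, -151.7, 55.9]
tcp_rot: [3.139, -0.001, 0.36]
force: [-1.3, -1.3, 6.4]
finger_gap: 28.1
finger_force: 59.3
```

```bash
python3 -m jog '{"rot":[[0,0,0],[0,0,0],[0,0,0],[0,0,0],[0,0,0],[0,0,0],[0,0,0],[0,0,0]],"xyz":[[0,0,-0.5],[0,0,-1],[0,0,-2],[0,0,-2.5],[0,0,-2.5],[0,0,-2.5],[0,0,-1],[0,0,0]],"jaw":[-1,-1,-1,-1,-1,-1,-1,-1]}'
python3 - <<'E'
from h import *
from scipy.spatial.transform import Rotation as R
s=readout.state(); i=camera_info("wrist"); im=camera("wrist"); sd=camera("side"); 
c=cv2.resize(im[150:340,150:360],(640,579)); cv2.imwrite("pics/w2.png",c)
print(s["ee_pos"],s["tcp_rot"],s["finger_gap"],s["force"])
u,v=np.array(proj("side",s["ee_pos"])).astype(int); print(u,v)
cv2.imwrite("pics/s2.png",cv2.resize(sd[v-60:v+60,u-80:u+80],(800,600),interpolation=cv2.INTER_CUBIC))
Rm=R.from_euler("xyz",s["tcp_rot"]).as_matrix(); print(Rm.T@(np.array([519.5,110,0])-s["ee_pos"])/10)
E
```

```text
time_s: 3.37
ee_pos: [474.1, -151.8, 177.7]
tcp_rot: [3.136, -0.004, 0.36]
force: [0.4, -0.7, -1.1]
finger_gap: 28.3
finger_force: 59.2
[ 474.05863546 -151.80188003  177.68958883] [ 3.13643944 -0.00411798  0.36000935] 28.320173363363708 [ 0.40851781 -0.6743214  -1.0989417 ]
322 102
[ 13.40237631 -22.99259469  17.70605034]
```

View pics/w2.png

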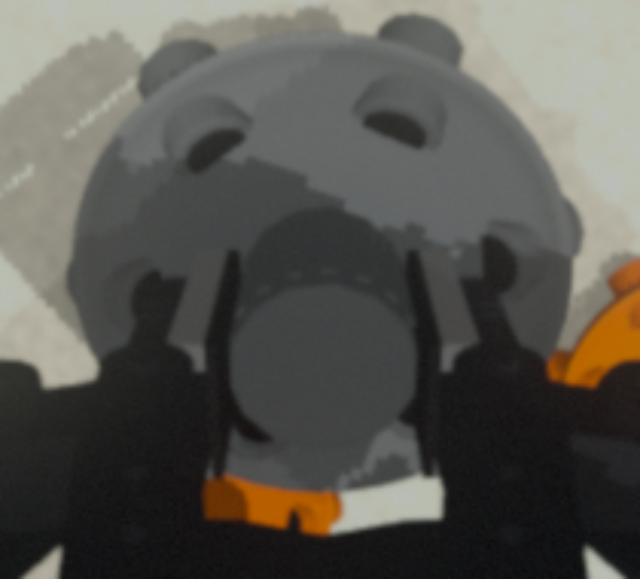

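View pics/s2.png

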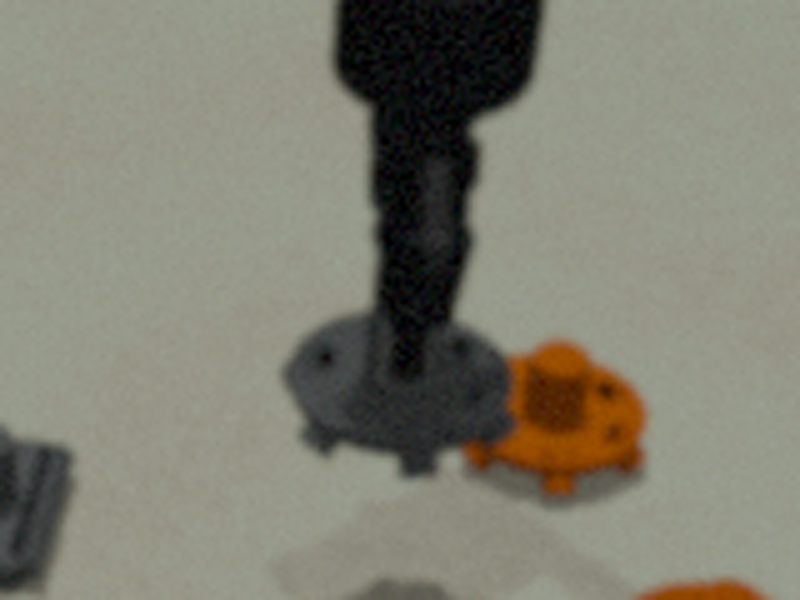

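The rotor is held by its hub. In the wrist crop the hub top is at (322,368), with rim extremes at left 72, right 572 and top 35. In the side view it may be slightly tilted, rim from (285,372) to (512,402). I'll fit a pose to these edges.

```bash
cat > fit.py <<'E'
from h import *
from scipy.optimize import least_squares
from scipy.spatial.transform import Rotation as R
th=np.linspace(0,2*np.pi,180)
def circ(name,info,bore,Q,r,h):
    P=bore+(Q@np.stack([r*np.cos(th),r*np.sin(th),h+0*th])).T
    return np.array([proj(name,p,info) for p in P])
def ext(c): return [c[:,0].min(),c[:,0].max(),c[:,1].min(),c[:,1].max()]
def fit(obs,s,wi,x0):
    si=camera_info("side"); Rm=R.from_euler("xyz",s["tcp_rot"]).as_matrix(); e=np.array(s["ee_pos"])
    F=Rm@np.diag([1,-1,-1])      # rotor frame if perfectly aligned with tool
    def res(x):
        Q=F@R.from_rotvec([x[3],x[4],0]).as_matrix(); b=e+Rm@np.array([x[0],x[1],x[2]])
        out=[]
        for cam,r,h,k,val,w in obs:
            inf=wi if cam=="wrist" else si
            out.append((ext(circ(cam,inf,b,Q,r,h))[k]-val)*w)
        return np.array(out+[x[3]*10,x[4]*10])
    q=least_squares(res,x0,x_scale=[1,1,1,.02,.02]); return q.x,res(q.x)
E
python3 - <<'E'
from fit import *
s=readout.state(); wi=camera_info("wrist")
k=640/210; W=lambda p:150+p/k
obs=[("wrist",15,54,0,W(229),1),("wrist",15,54,1,W(416),1),("wrist",15,54,2,W(285),1),("wrist",15,54,3,W(452),1),
("wrist",47,21,0,W(76),1),("wrist",47,21,1,W(572),1),("wrist",47,22,2,W(35),1),
("side",47,21,0,242+285/5,1),("side",47,21,1,242+512/5,1),("side",47,18,3,42+452/5,.7),("side",47,23,2,42+312/5,.7)]
x,r=fit(obs,s,wi,[0,0,56,0,0]); print(x.round(3)); print(r.round(1))
obs2=[o for o in obs if o[0]=="wrist"]; x,r=fit(obs2,s,wi,[0,0,56,0,0]); print(x.round(3)); print(r.round(1))
Rm=R.from_euler("xyz",s["tcp_rot"]).as_matrix();print((Rm@[0,0,1]).round(4))
for c in ([0,0],):
    si=camera_info("side"); b=np.array(s["ee_pos"])+[0,0,-56]
    for ty in(-.15,0,.15):
        cc=circ("side",si,b,Rm@np.diag([1,-1,-1])@R.from_rotvec([0,ty,0]).as_matrix(),47,22); l=cc[cc[:,0].argmin()];rr=cc[cc[:,0].argmax()]
        print(ty,(l-[242,42])*5,(rr-[242,42])*5)
E
```

```text
[-1.4530e+00  4.5200e-01  5.7685e+01 -6.0000e-03 -1.2000e-02]
[-1.2  1.5  0.2  0.1  0.3 -0.3 -0.6  0.8  0.8  1.5  0.3 -0.1 -0.1]
[-1.9520e+00  4.6400e-01  5.8268e+01 -8.0000e-03 -7.0000e-03]
[-1.2  1.2  0.2 -0.1  0.6 -0.6 -0.1 -0.1 -0.1]
[ 1.e-04 -1.e-04 -1.e+00]
-0.15 [295.54913526 364.28939462] [517.63140712 402.60129195]
0 [285.44130152 377.60754158] [513.25734043 388.53099035]
0.15 [277.91226765 391.72994374] [506.11476166 375.27077683]
```

The fit shows a level rotor (tilt under 0.02 rad), sitting about 1.5–2 mm toward tool -x and 0.45 mm toward +y. I'll go short of the drive, with tool x 90 mm back, to see it from the wrist.

```bash
python3 -m jog '{"rot":[[0,0,0],[0,0,0],[0,0,0],[0,0,0],[0,0,0],[0,0,0],[0,0,0],[0,0,0],[0,0,0],[0,0,0],[0,0,0],[0,0,0]],"xyz":[[0.4,-1.5,0],[0.5,-2.8,0],[0.5,-2.8,0],[0.5,-2.8,0],[0.5,-2.8,0],[0.5,-2.8,0],[0.5,-2.8,0],[0.5,-2.8,0],[0.5,-1.9,0],[0,0,0],[0,0,0],[0,0,0]],"jaw":[-1,-1,-1,-1,-1,-1,-1,-1,-1,-1,-1,-1]}'
python3 - <<'E'
from h import *
s=readout.state(); i=camera_info("wrist"); im=camera("wrist"); np.save("wi.npy",i,allow_pickle=True)
print(s["ee_pos"],s["tcp_rot"]); print(proj("wrist",[519.3,110.3,36],i))
cv2.imwrite("pics/w3.png",cv2.resize(im[40:340,112:412],(600,600)))
E
```

```text
time_s: 4.47
ee_pos: [431.8, 79.6, 173.1]
tcp_rot: [-3.141, 0.002, 0.36]
force: [-0.5, 0.3, -1.0]
finger_gap: 28.1
finger_force: 59.4
[431.82498795  79.57987325 173.10364563] [-3.14096795e+00  2.15694490e-03  3.60247285e-01]
(np.float64(258.12140044757405), np.float64(87.85616538659237))
```

View pics/w3.png

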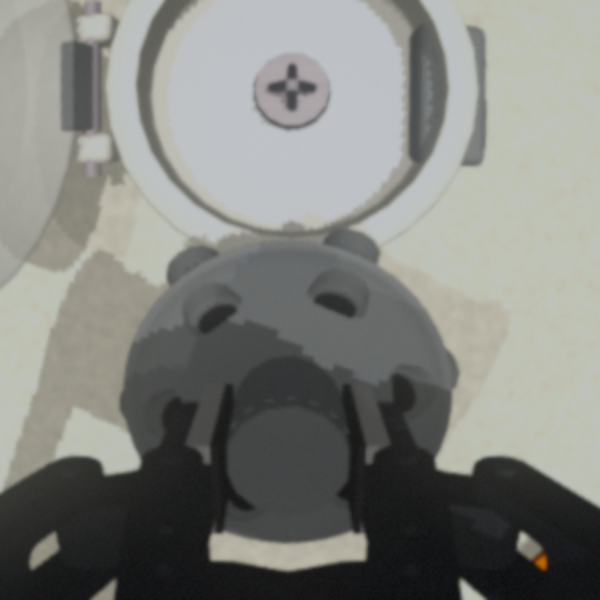

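The flange is centred at crop (291,91), full frame (257.5,85.5). Hub top spans 226–352 by 405–515; the rim spans 122–452 with its top at 240. Now I compute the relative shift from this same camera.

Run:
```python
from fit import *
s=readout.state(); wi=np.load("wi.npy",allow_pickle=True).item(); print(s["ee_pos"])
X=lambda p:112+p/2; Y=lambda p:40+p/2
obs=[("wrist",15,54,0,X(226),1),("wrist",15,54,1,X(352),1),("wrist",15,54,2,Y(405),1),("wrist",15,54,3,Y(515),1),
("wrist",47,21,0,X(123),1),("wrist",47,21,1,X(452),1),("wrist",47,22,2,Y(240),1)]
x,r=fit(obs,s,wi,[0,0,56,0,0]); print(x.round(3),r.round(1))
Rm=R.from_euler("xyz",s["tcp_rot"]).as_matrix(); e=np.array(s["ee_pos"])
p=at("wrist",X(291),Y(91),36,wi); q=at("wrist",X(291.5),Y(86.5),52,wi); print("flange",p,"nose",q)
for d in(p,q): print("drive in tool",Rm.T@(d-e))
print("top-based",Rm.T@(np.array([519.2,110.5,36])-e))
```

```text
[432.10782877  79.21743246 173.35893727]
[-1.0580e+00 -4.1700e-01  5.7178e+01  7.0000e-03 -4.0000e-03] [-0.8  0.8 -0.   0.4  0.7 -0.7 -0.3  0.1 -0. ]
flange [521.02334391 111.50772234  36.        ] nose [521.22554434 111.47381428  52.        ]
drive in tool [ 94.82589345   1.09585009 137.19678693]
drive in tool [ 94.97594664   1.19158473 121.19646338]
top-based [ 92.76465469   1.39812586 137.20017148]
```

The wrist shift is (95.9, 1.5) and the top-camera estimate gives about (95.8, 1.4), so they agree. I'll move over the drive and then check.

```bash
python3 -m jog '{"rot":[[0,0,0],[0,0,0],[0,0,0],[0,0,0],[0,0,0],[0,0,0],[0,0,0],[0,0,0],[0,0,0]],"xyz":[[1.5,0.13,0],[2.5,0,0],[2.5,0,0],[2.0,0,0],[1.08,0,0],[0,0,1.5],[0,0,1.5],[0,0,1.0],[0,0,0]],"jaw":[-1,-1,-1,-1,-1,-1,-1,-1,-1]}'
python3 -m jog '{"rot":[[0,0,0],[0,0,0]],"xyz":[[0,0,0],[0,0,0]],"jaw":[-1,-1]}'
python3 - <<'E'
from h import *
from scipy.spatial.transform import Rotation as R
s=readout.state(); e=np.array(s["ee_pos"]); Rm=R.from_euler("xyz",s["tcp_rot"]).as_matrix(); print(e,s["tcp_rot"])
old=np.array([432.0,79.4,173.2]); R0=R.from_euler("xyz",[np.pi,0,.36]).as_matrix()
tgt=old+R0@np.array([95.8,1.35,0]); print("tool corr",R0.T@(tgt-e))
i=camera_info("wrist"); im=camera("wrist"); sd=camera("side")
cv2.imwrite("pics/w4.png",np.hstack([cv2.resize(im[60:340,116:396],(400,400)),cv2.resize(sd[180:320,180:320],(400,400),interpolation=cv2.INTER_CUBIC)]))
np.save("wi.npy",i,allow_pickle=True)
E
```

```text
time_s: 5.27
ee_pos: [520.9, 111.3, 131.4]
tcp_rot: [-3.14, 0.005, 0.358]
force: [0.3, -0.2, -0.8]
finger_gap: 28.2
finger_force: 59.4
time_s: 5.43
ee_pos: [523.1, 111.9, 134.8]
tcp_rot: [3.141, -0.001, 0.359]
force: [1.5, -0.0, -0.3]
finger_gap: 28.1
finger_force: 59.4
[523.06122922 111.8990322  134.82544027] [ 3.14131536e+00 -6.29679419e-04  3.59058134e-01]
tool corr [ -0.87248684  -0.3127837  -38.37455973]
```

View pics/w4.png

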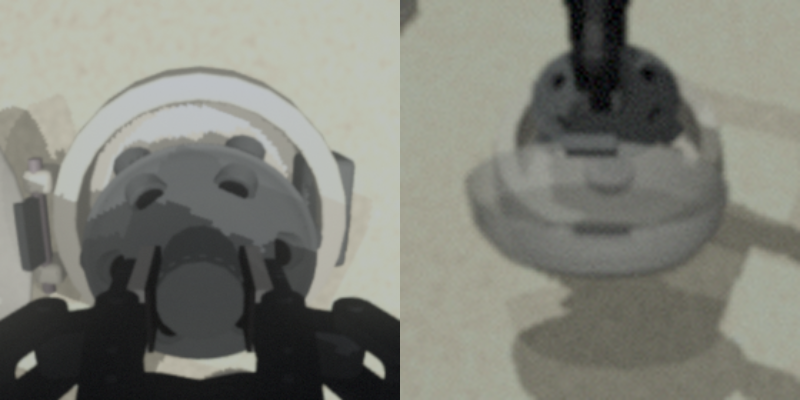

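The picture shows the rotor over the bowl and inside its rim: inner rim left 86, right 322, top 99 in the crop; hub 156–246 by 262–338. I'll settle the arm and compute the offset from this image.

```bash
python3 -m jog '{"rot":[[0,0,0],[0,0,0],[0,0,0],[0,0,0]],"xyz":[[0,0,0],[0,0,0],[0,0,0],[0,0,0]],"jaw":[-1,-1,-1,-1]}'
python3 - <<'E'
from fit import *
wi=np.load("wi.npy",allow_pickle=True).item(); s=readout.state(); e=np.array(s["ee_pos"]); print(e)
k=400/280; X=lambda p:116+p/k; Y=lambda p:60+p/k
obs=[("wrist",15,54,0,X(156),1),("wrist",15,54,1,X(246),1),("wrist",15,54,2,Y(262),1),("wrist",15,54,3,Y(338),1),
("wrist",47,21,0,X(82),1),("wrist",47,21,1,X(318),1),("wrist",47,22,2,Y(146),1)]
x,r=fit(obs,s,wi,[0,0,56,0,0]); print(x.round(3),r.round(1))
Rm=R.from_euler("xyz",s["tcp_rot"]).as_matrix()
im=camera("wrist"); i2=camera_info("wrist")
for nm,c in(("19.2",[519.2,110.5]),("21",[521,111.5])):
  for rr,z in((59,62),(77,60)):
    E=circ("wrist",wi,np.array([*c,0]),np.eye(3),rr,z); a=ext(E); print(nm,rr,[(a[0]-116)*k,(a[1]-116)*k,(a[2]-60)*k])
print("bore world",e+Rm@x[:3], "drive in tool",Rm.T@(np.array([521,111.5,36])-e))
E
```

```text
time_s: 5.87
ee_pos: [522.7, 112.4, 134.6]
tcp_rot: [3.141, -0.0, 0.36]
force: [-0.4, 0.5, -1.1]
finger_gap: 28.1
finger_force: 59.4
[522.72638371 112.44381929 134.57369674]
[-1.8500e+00  8.0000e-01  5.7446e+01  6.0000e-03  2.0000e-03] [-0.6  0.5 -0.4  1.6  1.6 -1.6 -1.2  0.1  0. ]
19.2 59 [np.float64(79.07641795823886), np.float64(319.60395496464), np.float64(110.61262351907074)]
19.2 77 [np.float64(46.12089381369722), np.float64(352.52555463530706), np.float64(70.68699257755529)]
21 59 [np.float64(78.13437324378063), np.float64(319.36400271075945), np.float64(106.09553566194985)]
21 77 [np.float64(45.14573596060761), np.float64(352.3763512074057), np.float64(66.20249125194258)]
bore world [521.30726964 111.04345643  77.12648019] drive in tool [-1.9972156   0.2573786  98.57276384]
```

```bash
python3 -m jog '{"rot":[[0,0,0],[0,0,0],[0,0,0],[0,0,0],[0,0,0],[0,0,0],[0,0,0]],"xyz":[[-0.05,0,0.8],[0,0,0.8],[0,0,0.6],[0,0,0.4],[0,0,0.2],[0,0,0],[0,0,0]],"jaw":[-1,-1,-1,-1,-1,-1,-1]}'
```

```text
time_s: 6.5
ee_pos: [522.1, 112.2, 106.1]
tcp_rot: [-3.141, 0.0, 0.36]
force: [0.0, 0.7, -0.4]
finger_gap: 28.1
finger_force: 59.4
```

The nose has entered the bore with no contact force. Continuing slowly.

```bash
python3 -m jog '{"rot":[[0,0,0],[0,0,0],[0,0,0],[0,0,0]],"xyz":[[0,0,0.2],[0,0,0.2],[0,0,0],[0,0,0]],"jaw":[-1,-1,-1,-1]}'
python3 -m jog '{"rot":[[0,0,0],[0,0,0],[0,0,0],[0,0,0]],"xyz":[[0,0,0.1],[0,0,0.1],[0,0,0],[0,0,0]],"jaw":[-1,-1,-1,-1]}'
```

```text
time_s: 6.83
ee_pos: [522.1, 112.2, 102.3]
tcp_rot: [-3.142, 0.0, 0.36]
force: [-0.2, -0.2, -0.7]
finger_gap: 28.3
finger_force: 59.4
time_s: 7.17
ee_pos: [522.3, 112.2, 100.4]
tcp_rot: [3.142, -0.0, 0.36]
force: [-0.0, -0.7, -0.9]
finger_gap: 28.1
finger_force: 59.4
```

```bash
python3 -m jog '{"rot":[[0,0,0],[0,0,0],[0,0,0],[0,0,0]],"xyz":[[0,0,0.1],[0,0,0.1],[0,0,0],[0,0,0]],"jaw":[-1,-1,-1,-1]}'
```

```text
time_s: 7.5
ee_pos: [522.6, 112.2, 98.6]
tcp_rot: [3.141, -0.001, 0.36]
force: [1.2, 0.4, 1.6]
finger_gap: 28.1
finger_force: 59.4
```

```bash
python3 -m jog '{"rot":[[0,0,0],[0,0,0],[0,0,0],[0,0,0]],"xyz":[[0,0,0.1],[0,0,0.1],[0,0,0],[0,0,0]],"jaw":[-1,-1,-1,-1]}'
python3 -m jog '{"rot":[[0,0,0],[0,0,0],[0,0,0],[0,0,0]],"xyz":[[0,0,0.1],[0,0,0.1],[0,0,0],[0,0,0]],"jaw":[-1,-1,-1,-1]}'
```

```text
time_s: 7.83
ee_pos: [522.7, 112.2, 96.8]
tcp_rot: [3.141, -0.001, 0.36]
force: [1.0, 0.8, 5.0]
finger_gap: 28.1
finger_force: 59.7
time_s: 8.17
ee_pos: [522.9, 112.2, 95.3]
tcp_rot: [3.141, -0.002, 0.36]
force: [1.0, -0.1, 8.0]
finger_gap: 28.3
finger_force: 60.0
```

```bash
python3 -m jog '{"rot":[[0,0,0],[0,0,0],[0,0,0]],"xyz":[[0,0,0.1],[0,0,0.05],[0,0,0]],"jaw":[-1,-1,-1]}'
python3 -m jog '{"rot":[[0,0,0],[0,0,0],[0,0,0]],"xyz":[[0,0,0.1],[0,0,0],[0,0,0]],"jaw":[-1,-1,-1]}'
python3 -m jog '{"rot":[[0,0,0],[0,0,0],[0,0,0]],"xyz":[[0,0,0.1],[0,0,0],[0,0,0]],"jaw":[-1,-1,-1]}'
```

```text
time_s: 8.42
ee_pos: [523.1, 112.3, 94.1]
tcp_rot: [3.141, -0.002, 0.36]
force: [-0.5, 0.2, 12.4]
finger_gap: 28.5
finger_force: 60.2
time_s: 8.67
ee_pos: [523.2, 112.3, 93.4]
tcp_rot: [3.141, -0.002, 0.36]
force: [-0.6, 0.1, 12.7]
finger_gap: 28.5
finger_force: 60.4
time_s: 8.92
ee_pos: [523.2, 112.3, 92.5]
tcp_rot: [3.141, -0.002, 0.36]
force: [-1.6, 0.8, 11.8]
finger_gap: 28.2
finger_force: 60.6
```

```bash
python3 -m jog '{"rot":[[0,0,0],[0,0,0],[0,0,0]],"xyz":[[0,0,0.05],[0,0,0.05],[0,0,0]],"jaw":[-1,-1,-1]}'
python3 -m jog '{"rot":[[0,0,0],[0,0,0],[0,0,0]],"xyz":[[0,0,0.05],[0,0,0.05],[0,0,0]],"jaw":[-1,-1,-1]}'
```

```text
time_s: 9.17
ee_pos: [522.9, 112.2, 90.5]
tcp_rot: [3.141, -0.002, 0.36]
force: [1.5, -0.2, 4.1]
finger_gap: 28.3
finger_force: 59.8
time_s: 9.42
ee_pos: [522.9, 112.2, 89.5]
tcp_rot: [3.141, -0.002, 0.36]
force: [1.3, 0.3, 8.2]
finger_gap: 28.2
finger_force: 60.2
```

It snapped: force fell from 12 to 4 N, then rose at 4 N/mm, and the TCP height matches the seated height. I'll press 0.5 mm more, settle and check.

```bash
python3 -m jog '{"rot":[[0,0,0],[0,0,0],[0,0,0],[0,0,0],[0,0,0],[0,0,0]],"xyz":[[0,0,0.05],[0,0,0],[0,0,0],[0,0,0],[0,0,0],[0,0,0]],"jaw":[-1,-1,-1,-1,-1,-1]}'
python3 - <<'E'
from fit import *
s=readout.state(); wi=camera_info("wrist"); im=camera("wrist"); print(s["ee_pos"],s["force"])
cv2.imwrite("pics/w5.png",cv2.resize(im[60:340,116:396],(560,560)))
E
```

```text
time_s: 9.92
ee_pos: [523.0, 112.2, 89.2]
tcp_rot: [3.141, -0.002, 0.36]
force: [0.5, -0.2, 8.0]
finger_gap: 27.9
finger_force: 60.3
[522.96532812 112.24815941  89.19657991] [ 0.4581178  -0.22121728  7.95454285]
```

View pics/w5.png

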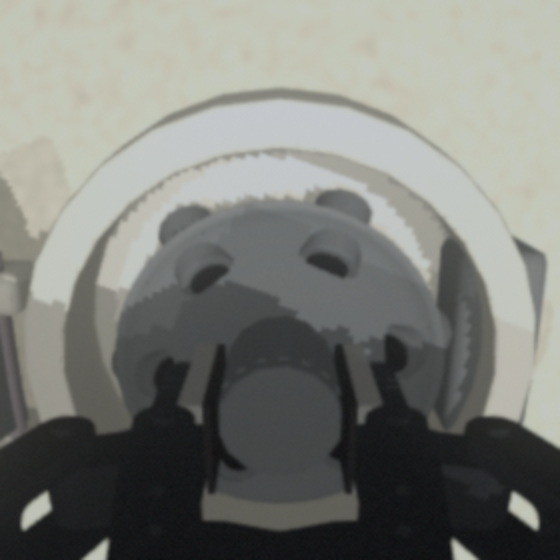

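The rotor sits level and centred in the bowl: hub top at (280,420), disc 115–450, grip unchanged. I'll add a little push for margin, then hand in.

```bash
python3 -m jog '{"rot":[[0,0,0],[0,0,0],[0,0,0],[0,0,0]],"xyz":[[0,0,0.06],[0,0,0],[0,0,0],[0,0,0]],"jaw":[-1,-1,-1,-1]}' && python3 -c "
from cell import order; print(order.hand_in())"
```

```text
time_s: 10.3
ee_pos: [523.0, 112.3, 88.8]
tcp_rot: [3.141, -0.002, 0.36]
force: [-0.3, 0.6, 10.9]
finger_gap: 28.2
finger_force: 60.4
the job is handed in; nothing more can be done
None
```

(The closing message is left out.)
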